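# Check-weigh a pair of corner keys on a beam scale

### The job

Make up the pair of corner keys on the bench scale and check it by weight: with the beam still locked, lower the corner key that lies on the desk gently into the scale's round dish beside the one already there, then ease the lock lever all the way over to free the beam and let it come to rest for a moment so that the pointer can be read. Then ease the lever all the way back to lock the beam again, and leave both keys in the dish, the check weight on its plate and everything else on the desk where it is.

Things in the scene. Friction and masses are not known exactly. Their poses are not given: they have to be found in the camera images.
- scale: Two-pan bench scale fixed on the desk, grey base 170 x 300 x 34 mm. Origin: on the desk under the beam's middle; x away from the lever's side (which faces the robot), y along the beam to the dish, z up. Beam pivot 105 mm up; index plate with pointer above it to 180 mm. The lever's shaft lies along x, 54 mm up; the lever swings in the plane x = -125 mm.
- beam (a joint): Tilt of the beam, rad: 0 level, positive when the dish goes down, stops at -0.085 and 0.085. The pans stay level. Swings freely once the lever is over and settles in about 2 s; a matched pair settles between the stops.
- lever (a joint): Lock lever, rad: 0 = beam locked (lever leans 0.50 rad from upright toward the dish, +y of the scale), 1.00 = beam free (leans 0.50 rad the other way), stops at both ends. It stays where it is left; about 2 N at the ball moves it. In the scale's frame the ball is at (-0.125, 0.085 sin(0.50 - q), 0.054 + 0.085 cos(0.50 - q)) m.
- lever_ball (a point): Centre of the lever's black ball, 22 mm across, at the end of a 9 mm steel rod, 85 mm from the shaft: 129 mm above the desk at either end of its swing, 139 mm midway.
- dish_floor (a point): Centre of the dish's floor, 130 mm to +y of the scale's middle and 129 mm above the desk when the beam is level. The round steel dish is 148 mm across inside at the floor and 180 mm at the rim, which is 19 mm above its floor. It moves with the beam.
- weight_plate_floor (a point): Centre of the small round weight plate (104 mm across) at the scale's other end, 130 mm to -y of the middle.
- check_weight: Steel weight with a knob, 34 mm across, 38 mm high, 150 g, standing on the weight plate. Origin: centre of its underside.
- loose_key: Cast metal corner key lying on the desk to the right of the scale, about 75 g: an L of two legs, 45 x 45 mm over all and 26 mm high. Origin: centre of the 45 mm square's underside. One leg fills x -22 to -5, y -22 to 22 mm; the other y 6 to 22, x -22 to 22 mm; so one quarter (x > -5, y < 6) is empty. z up.
- key_in_dish: The same sort of corner key, already in the half of the dish that is away from the lever side, lying in the same way up. Origin and axes as for the loose key.
- roller_carriage: Bystander: small metal sash roller carriage, 28 x 65 x 18 mm, on the desk behind and right of the loose key. Origin: centre of its underside.
- offcut_u: Bystander: aluminium U profile offcut, 32 x 160 x 26 mm, on the desk to the right. Origin: centre of its underside.
- tape_measure: Bystander: yellow pocket tape measure, 37 x 83 x 64 mm, standing on the desk in front of the scale. Origin: centre of its underside.
Things that resemble listed ones, but are neither listed nor needed, are in the scene too. What is shaped like the loose_key but blue or purple is not meant. Leave any blue or yellow look-alike of the check_weight alone.

How it is judged:
By the outcome, as a careful person would: the job done as asked, in the order asked, and still so for the second after the job is handed in, with the robot touching nothing.
It also fails if it takes over 69 s, if anything falls off the work surface, if the arm or the gripper's body presses on something with over 40 N, if the wrist force passes 120 N, or if a joint passes its speed limit or range.

### The arm

A 7-joint arm with a two-finger parallel gripper is mounted at the origin on a cart in front of the work surface, level with it; the furniture and walls round the work are solid. World frame = base frame: x ahead of the robot, y to its left, z up, the work surface at z = 0. Lengths are in m, angles in rad, forces in N, time in s.
With the tool pointing down it reaches from about 0.4 to 0.875 m from the base axis. Payload 6.5 kg.
Tool frame: the origin (TCP) lies on the centre line of the jaws, within the pads' length; the fingertips stand 17 mm ahead of it and the grasp point (between the pads) lies 2 mm behind it; z points along the fingers, y is the direction in which the jaws open and shut (so a half turn about z gives the same grasp; the last joint's range is limited). The gripper opens to 85 mm and grips with 20 to 120 N. Pads are 22 mm wide; open, the fingers measure 114 mm over their backs; the gripper's body (76 mm by 85 mm) begins 54 mm behind the grasp point. The pads swing forward as they close: fully open they stand 13 mm farther back than shut.
Start: joints at [1.164, 0.536, -0.004, 1.538, 0.003, 1.067, -0.071], TCP at [0.217, -0.613, 0.248] pointing down, gripper open.
Joint ranges: [-2.7, 2.7], [-0.37, 2.16], [-1.27, 1.26], [0.24, 2.4], [-1.31, 4.45], [0.19, 1.91], [-2.76, 2.76]. Speed limits (rad/s): [2.39, 2.39, 3.14, 3.14, 3.14, 3.14, 3.14].

### API

Orientations are given as [roll, pitch, yaw] about the fixed x, y, z axes, in that order (R = Rz(yaw) Ry(pitch) Rx(roll)).
In Python, from station import read_state, get_image, camera_params, sign_off, boxes_of, regions_of, mark_of gives the robot as it stands.
- The arm moves only by the tool send_rows, never from a script. Its argument "steps" is a list of rows, each a list of 7 numbers: the shift along the world's x, y, z in cm, then the turn, a rotation vector about the world's x, y, z in degrees, then the closure in counts, from 0 (fully open) to 255 (shut). In form: [[x, y, z, ax, ay, az, jaw], ...]. A call has 1 to 20 rows; each row shifts and turns the commanded pose from where the row before left it; what a row does not reach is not made up. A row lasts 1/8 s, in which the tool goes at most 62.5 mm and 10.7 degrees, less where a joint would pass 70% of its speed; a pose out of reach is approached as far as the arm can. A call with a gripper value outside its range is refused whole. The fingers move at their own pace and stop on an object; the grip force is fixed at half the most. Time passes only in rows, so rows that do not move let the fingers close. It gives the time, the measured TCP pose, the force and the opening at its end, in the units of the state.
- read_state(): the state, without advancing time (a new reading comes with each control period).
- get_image(name): name is "scene" or "top" or "wrist"; returns the picture (420x560x3 uint8, red, green, blue); there is no depth.
- camera_params(name): a dict with "vertical_fov" (degrees; the focal length in pixels is half the picture's height over the tangent of half this angle, whatever the lens; pixels are square), "cx", "cy" (the principal point, pixels), "dist" ([k1, k2, p1, p2, k3] as OpenCV has them; the pictures are not rectified), "xyz" and "rotation" of the camera in the world. Camera axes: x right, y up, looking along -z (the intrinsics and any distortion apply to the point x, -y, -z); pixel columns grow to the right and rows downward; lengths in m; the calibration is good to about 2 mm. A picture is of the moment at which its call begins: read the wrist's pose just before it. camera_params takes no time and is no camera call; for the wrist camera it gives the pose at the moment of the call.
- sign_off(): hands the job in, once; it reports no verdict.
Trained networks look in the newest picture that a camera, given by its name, has taken for a name from the list of things; names that differ only in an ending like _2 or _b are one class to them, and where a whole thing is asked for, a point or a joint stands for the part that bears it (a point fixed in the world has none). Each returns a list of dicts, best first, with "confidence" (0 to 1); they miss things now and then, are a little off and sometimes report something else, mostly with a low value. They report only what shows in the picture. A call takes as long as a camera call. They do not tell look-alikes from the thing itself.
- boxes_of(label, camera): "rect" ([left, top, right, bottom] in pixels, round what is visible of it).
- regions_of(label, camera): "region" (420x560 bool, what is visible of it) and "rect" ([left, top, right, bottom] in pixels, round what is visible of it).
- mark_of(label, camera): "at" ([row, column] in pixels: a listed point, or the origin of a listed thing).
The state is a dict: "time": time; "joint_positions": joint angles; "dq": joint speeds; "effort": joint torques, N m; "eef_pos": TCP position; "ee_rot": TCP orientation; "force": force on the tool from outside, world axes, zero at the start; "moment": the same for the moment, N m; "finger_gap": finger opening in m.
Only numpy, scipy, OpenCV 4.12 (cv2) and the standard library are available. Lean on these libraries where they do the work, as an engineer would, in place of code of your own. Each camera call takes 0.05 s, during which the arm holds its last target.

## Working session

There is one attempt and no reset: what is moved stays moved. The work goes in short steps, Python scripts to look and compute and a tool call to move; the robot and the scene stay as the last step left them, time stands still between calls to the robot, and variables do not carry over. Pictures are saved under pics/ and viewed, and the job is handed in when it is done.

Besides the shell and the picture viewer there is one more tool, called as name(argument=value, ...), one argument or row to a line, values as JSON. send_rows: Moves the arm, as the interface text tells. Its arguments: {"type":"object","properties":{"steps":{"type":"array","items":{"type":"array","items":{"type":"number"}}}},"required":["steps"]}

```bash
mkdir -p pics; ls
python3 - <<'E'
from station import *
import cv2
print(read_state())
for n in ("scene","top","wrist"):
    im=get_image(n); cv2.imwrite(f"pics/{n}0.png",im[:,:,::-1]); print(n,camera_params(n))
E
```

```text
pics
{'time': 0.0, 'joint_positions': array([ 1.16378236,  0.53718492, -0.00441793,  1.53887625,  0.00260801,
        1.06726238, -0.07121336]), 'dq': array([-0.00072409, -0.00012696, -0.00043714,  0.00067454,  0.00105942,
       -0.00262609,  0.00151448]), 'effort': array([-2.59423341e-04, -5.83403242e+01,  1.04847305e+00, -2.59103841e+01,
        1.22591454e-02,  9.43330640e-03,  1.88872150e-06]), 'eef_pos': array([ 0.21703766, -0.61206342,  0.24739987]), 'ee_rot': array([-3.13987335e+00,  1.44103767e-04,  3.40858760e-01]), 'force': array([-0.09882877, -0.44256474, -0.05462634]), 'moment': array([0.00014589, 0.0222275 , 0.00312625]), 'finger_gap': 0.08593373886065563}
scene {'vertical_fov': 48.733862539010154, 'cx': 292.66460295345684, 'cy': 206.6294278411613, 'dist': array([-0.01164271,  0.        ,  0.        ,  0.        ,  0.        ]), 'xyz': array([0.04556453, 0.58126974, 0.8165629 ]), 'rotation': array([ 0.86741382, -0.00639561, -2.47592478])}
top {'vertical_fov': 50.48484461440938, 'cx': 269.22523249607127, 'cy': 216.28588230073228, 'dist': array([-0.03498303,  0.        ,  0.        ,  0.        ,  0.        ]), 'xyz': array([ 0.47070999, -0.08156011,  1.23509754]), 'rotation': array([ 0.0554869 ,  0.0178955 , -1.58327211])}
wrist {'vertical_fov': 68.87620736235269, 'cx': 278.3019815226161, 'cy': 208.357605834422, 'dist': array([-0.00542283,  0.        ,  0.        ,  0.        ,  0.        ]), 'xyz': array([ 0.29749474, -0.58465385,  0.37232174]), 'rotation': array([-0.32958278,  0.00196411, -1.2303668 ])}
```

View pics/scene0.png

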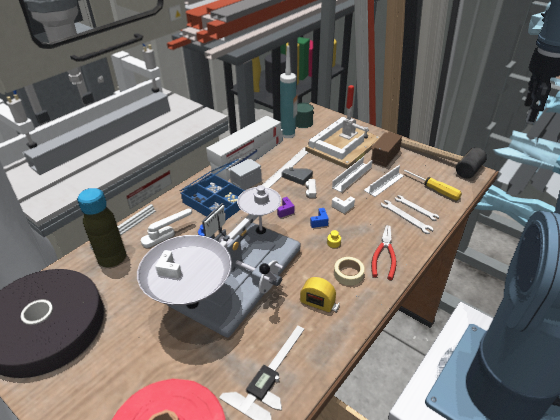

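View pics/top0.png

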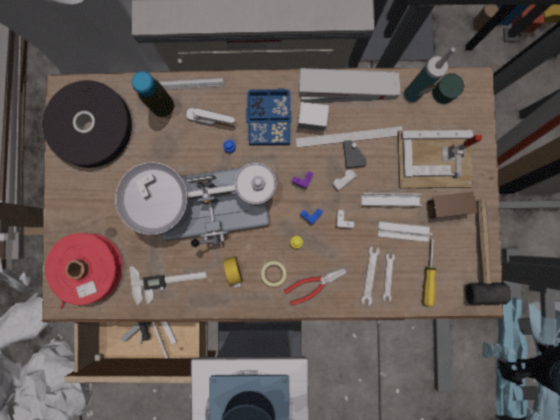

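View pics/wrist0.png

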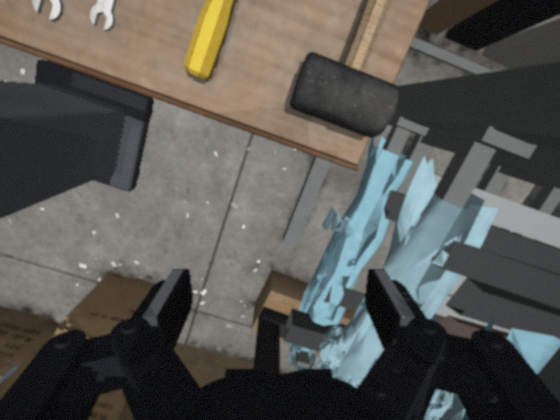

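The loose key is white, at (col 345, row 219) in top. The roller carriage is at (345,180), and the key already in the dish is at (148,185). The lever ball is near (195,243).

```bash
cat > h.py <<'E'
import numpy as np, cv2
from scipy.spatial.transform import Rotation as Ro
from station import *
def K(p):
    f=210/np.tan(np.radians(p['vertical_fov'])/2); return np.array([[f,0,p['cx']],[0,f,p['cy']],[0,0,1.]])
def ray(p,uv):
    q=cv2.undistortPoints(np.array(uv,float).reshape(-1,1,2),K(p),np.array(p['dist'])).reshape(-1,2)
    d=np.c_[q[:,0],-q[:,1],-np.ones(len(q))]
    return Ro.from_euler('xyz',p['rotation']).apply(d)
def onplane(p,uv,z):
    d=ray(p,uv); c=np.array(p['xyz']); return c+d*((z-c[2])/d[:,2])[:,None]
def proj(p,X):
    Y=Ro.from_euler('xyz',p['rotation']).inv().apply(np.atleast_2d(X)-p['xyz'])
    Y=Y*[1,-1,-1]; return cv2.projectPoints(Y,np.zeros(3),np.zeros(3),K(p),np.array(p['dist']))[0].reshape(-1,2)
def tri(ps,uvs):
    A=np.zeros((3,3));b=np.zeros(3)
    for p,uv in zip(ps,uvs):
        d=ray(p,[uv])[0];d/=np.linalg.norm(d);M=np.eye(3)-np.outer(d,d);A+=M;b+=M@p['xyz']
    return np.linalg.solve(A,b)
E
python3 - <<'E'
from h import *
ims={n:get_image(n) for n in("top","scene")}
for n in ims:
    p=camera_params(n)
    for l,z in [("scale",0),("lever_ball",.129),("dish_floor",.129),("weight_plate_floor",.129),("check_weight",.13),("loose_key",0),("key_in_dish",.129),("roller_carriage",0),("tape_measure",0),("offcut_u",0)]:
        for m in mark_of(l,n)[:3]:
            r,c=m['at']; print(n,l,round(m['confidence'],2),np.round((c,r)),onplane(p,[(c,r)],z)[0].round(3))
im=ims['top'][:,:,::-1]
cv2.imwrite('pics/t1.png',cv2.resize(im[130:290,100:380],None,fx=2.8,fy=2.8,interpolation=2))
im=ims['scene'][:,:,::-1]
cv2.imwrite('pics/s1.png',cv2.resize(im[150:330,130:370],None,fx=3.2,fy=3.2,interpolation=2))
E
```

```text
top scale 0.83 [210. 194.] [0.604 0.103 0.   ]
top lever_ball 0.53 [195. 245.] [0.464 0.124 0.129]
top dish_floor 0.97 [152. 202.] [0.573 0.231 0.129]
top dish_floor 0.23 [212. 195.] [0.588 0.081 0.129]
top weight_plate_floor 0.59 [252. 183.] [ 0.616 -0.02   0.129]
top check_weight 0.69 [228. 147.] [0.709 0.038 0.13 ]
top check_weight 0.47 [294. 244.] [ 0.464 -0.123  0.13 ]
top check_weight 0.46 [259. 185.] [ 0.611 -0.037  0.13 ]
top loose_key 0.69 [303. 179.] [ 0.643 -0.156  0.   ]
top loose_key 0.61 [308. 212.] [ 0.551 -0.169  0.   ]
top loose_key 0.49 [346. 219.] [ 0.528 -0.274  0.   ]
top key_in_dish 0.8 [148. 188.] [0.609 0.242 0.129]
top roller_carriage 0.59 [341. 177.] [ 0.647 -0.262  0.   ]
top tape_measure 0.92 [232. 272.] [0.388 0.044 0.   ]
top offcut_u 0.67 [390. 200.] [ 0.581 -0.397  0.   ]
scene scale 0.61 [229. 276.] [0.599 0.107 0.   ]
scene scale 0.16 [172. 267.] [0.722 0.172 0.   ]
scene lever_ball 0.61 [267. 266.] [0.469 0.117 0.129]
scene dish_floor 0.56 [188. 272.] [0.58  0.226 0.129]
scene weight_plate_floor 0.71 [260. 199.] [ 0.62  -0.034  0.129]
scene check_weight 0.64 [331. 243.] [ 0.407 -0.016  0.13 ]
scene check_weight 0.62 [262. 202.] [ 0.609 -0.027  0.13 ]
scene check_weight 0.5 [207. 237.] [0.624 0.133 0.13 ]
scene loose_key 0.67 [341. 209.] [ 0.527 -0.253 -0.   ]
scene loose_key 0.64 [281. 207.] [ 0.662 -0.159  0.   ]
scene loose_key 0.62 [316. 221.] [ 0.552 -0.17   0.   ]
scene key_in_dish 0.62 [175. 267.] [0.612 0.232 0.129]
scene roller_carriage 0.6 [312. 192.] [ 0.634 -0.266  0.   ]
scene tape_measure 0.57 [322. 302.] [0.387 0.035 0.   ]
scene offcut_u 0.89 [350. 175.] [ 0.593 -0.399  0.   ]
```

View pics/t1.png

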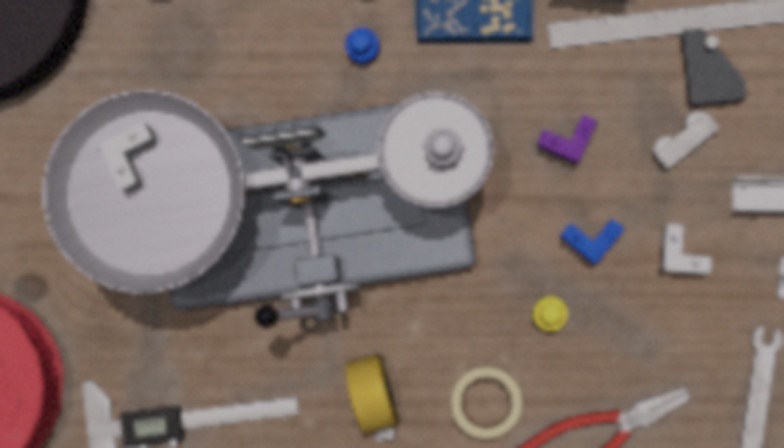

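View pics/s1.png

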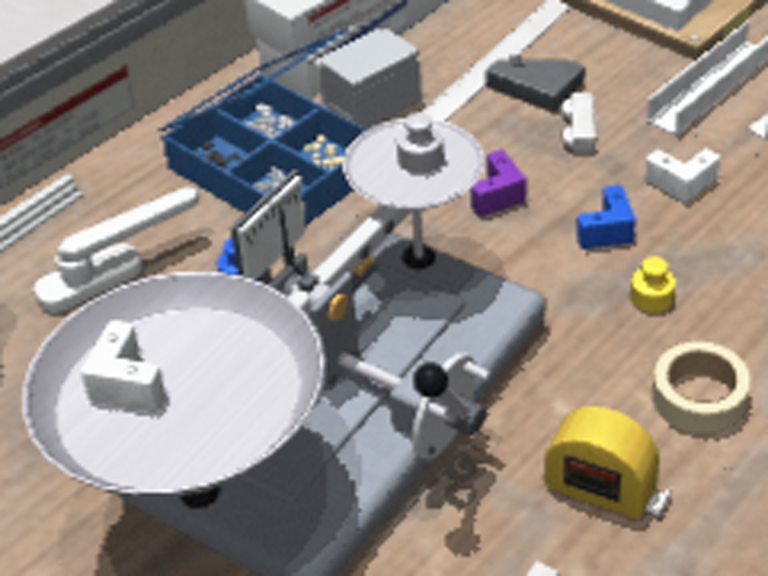

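send_rows(
  steps=[
    [3.9, 4.3, 0, 0, 0, -2.4, 0],
    [3.9, 4.3, 0, 0, 0, -2.4, 0],
    [3.9, 4.3, 0, 0, 0, -2.4, 0],
    [3.9, 4.3, 0, 0, 0, -2.4, 0],
    [3.9, 4.3, 0, 0, 0, -2.4, 0],
    [3.9, 4.3, -2, 0, 0, -2.4, 0],
    [3.9, 4.3, -3, 0, 0, -2.4, 0],
    [3.9, 4.3, -3, 0, 0, -2.4, 0],
    [0, 0, 0, 0, 0, 0, 0],
    [0, 0, 0, 0, 0, 0, 0],
  ],
)

```text
time: 2.5
eef_pos: [0.5256, -0.273, 0.171]
ee_rot: [3.141, 0.001, 0.006]
force: [0.2, -0.9, -0.2]
finger_gap: 0.0855
```

```bash
cat > fit.py <<'E'
from h import *
from scipy.optimize import minimize
def keymask(p,x,y,yaw,z0,shape=(420,560)):
    m=np.zeros(shape,np.uint8); L=[(-22.5,-22.5),(-5,-22.5),(-5,6),(22.5,6),(22.5,22.5),(-22.5,22.5)]
    L=np.array(L)/1000; c,s=np.cos(yaw),np.sin(yaw); W=L@np.array([[c,s],[-s,c]])+[x,y]
    lo=proj(p,np.c_[W,np.full(6,z0)]);hi=proj(p,np.c_[W,np.full(6,z0+.026)])
    fp=lambda P:cv2.fillPoly(m,[np.round(P*16).astype(np.int32)],1,shift=4)
    fp(lo);fp(hi)
    for i in range(6):
        j=(i+1)%6; fp(cv2.convexHull(np.array([lo[i],lo[j],hi[j],hi[i]],np.float32)).reshape(-1,2))
    return m.astype(bool)
def fit(views,x0,z0):
    def cost(v):
        t=0
        for p,M in views:
            m=keymask(p,v[0],v[1],v[2],z0); t+=1-(m&M).sum()/max(1,(m|M).sum())
        return t
    best=None
    for a in np.arange(-np.pi,np.pi,np.pi/8):
        r=minimize(cost,[x0[0],x0[1],a],method='Nelder-Mead',options=dict(initial_simplex=[[x0[0]+i*.008-.004,x0[1]+j*.008-.004,a+k*.25] for i,j,k in((0,0,0),(1,0,0),(0,1,0),(0,0,1))]))
        if best is None or r.fun<best.fun: best=r
    r=best
    r=minimize(cost,r.x,method='Nelder-Mead',options=dict(initial_simplex=[r.x+np.array(d) for d in((0,0,0),(.003,0,0),(0,.003,0),(0,0,.06))]))
    return r
E
python3 - <<'E'
from fit import *
s=read_state();print(s['time'],s['eef_pos'],s['ee_rot'])
p=camera_params('wrist');im=get_image('wrist');cv2.imwrite('pics/w1.png',im[:,:,::-1])
vw=[]
for l in("loose_key",):
    for r in regions_of(l,'wrist'):
        a=r['rect'];c=[(a[0]+a[2])/2,(a[1]+a[3])/2];w=onplane(p,[c],.013)[0];px=im[r['region']].mean(0)
        print(l,round(r['confidence'],2),np.round(a),w.round(3),px.round())
        if abs(w[0]-.53)<.03 and abs(w[1]+.265)<.03:
            f=fit([(p,r['region'])],w,0.);print(f.x,f.fun)
for n in('top',):
  get_image(n);q=camera_params(n)
  for r in regions_of('key_in_dish',n):
    a=r['rect'];c=[(a[0]+a[2])/2,(a[1]+a[3])/2];w=onplane(q,[c],.142)[0]
    print(n,round(r['confidence'],2),np.round(a),w.round(3))
    if abs(w[0]-.61)<.03 and abs(w[1]-.24)<.03:
        R1=(q,r['region']);
get_image('scene');q=camera_params('scene')
for r in regions_of('key_in_dish','scene'):
    a=r['rect'];c=[(a[0]+a[2])/2,(a[1]+a[3])/2];w=onplane(q,[c],.142)[0]
    print('scene',round(r['confidence'],2),np.round(a),w.round(3))
    if abs(w[0]-.61)<.04 and abs(w[1]-.24)<.04: R2=(q,r['region'])
for v in([R1],[R2],[R1,R2]):
    f=fit(v,(.61,.238),.129);print('dishkey',f.x,f.fun)
E
```

```text
2.5 [ 0.52556276 -0.27299495  0.17096663] [3.14094636e+00 5.08075415e-04 5.84814702e-03]
loose_key 0.93 [248. 162. 297. 217.] [ 0.533 -0.267  0.013] [169. 170. 168.]
[ 0.53407981 -0.26771748 -0.12660273] 0.13887339654210817
loose_key 0.87 [ 97.  27. 173.  94.] [ 0.644 -0.152  0.013] [ 86.  44. 113.]
loose_key 0.74 [139. 159. 210. 208.] [ 0.539 -0.174  0.013] [ 36.  69. 147.]
loose_key 0.21 [236.  28. 312. 103.] [ 0.641 -0.269  0.013] [178. 177. 173.]
top 0.53 [223. 256. 241. 287.] [0.398 0.03  0.142]
top 0.48 [135. 176. 158. 201.] [0.605 0.242 0.142]
top 0.24 [115. 163. 276. 246.] [0.564 0.118 0.142]
scene 0.72 [156. 252. 180. 277.] [0.616 0.243 0.142]
dishkey [ 0.61078065  0.23970874 -1.18592116] 0.12779552715654952
dishkey [ 0.61257598  0.23791125 -1.06229538] 0.17463235294117652
dishkey [ 0.61224781  0.23789274 -1.06821798] 0.31052557019407845
```

View pics/w1.png

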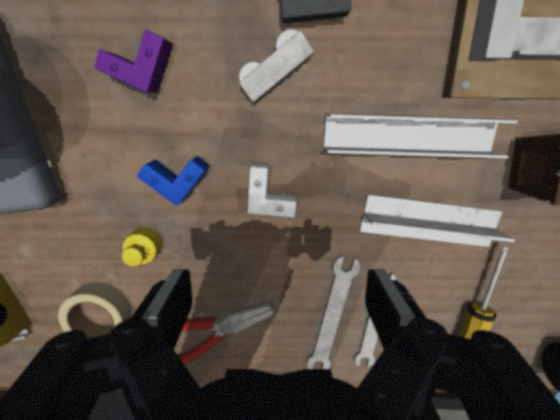

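Run:
```python
from fit import *
p=camera_params('wrist');im=cv2.imread('pics/w1.png')
def ov(im,p,v,z,box,name,k):
    m=keymask(p,*v,z).astype(np.uint8); x0,y0,x1,y1=box
    big=cv2.resize(im[y0:y1,x0:x1],None,fx=k,fy=k,interpolation=2);mb=cv2.resize(m[y0:y1,x0:x1],None,fx=k,fy=k,interpolation=0)
    cs,_=cv2.findContours(mb,0,1);cv2.drawContours(big,cs,-1,(0,0,255),1);cv2.imwrite(name,big)
ov(im,p,(.53408,-.26772,-.1266),0,(225,140,325,240),'pics/o1.png',6)
```

```text
(no output)
```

View pics/o1.png

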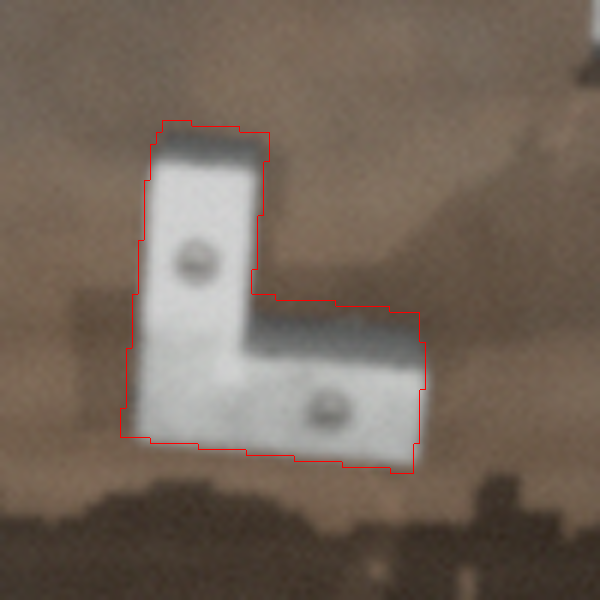

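send_rows(
  steps=[
    [0.7, 0.6, -2, 0, 0, -2.2, 0],
    [0.7, 0.6, -3, 0, 0, -2.2, 0],
    [0.6, 0.6, -3, 0, 0, -2.2, 0],
    [0, 0, -3, 0, 0, 0, 0],
    [0, 0, -2, 0, 0, 0, 0],
    [0, 0, -2, 0, 0, 0, 0],
    [0, 0, 0, 0, 0, 0, 0],
    [0, 0, 0, 0, 0, 0, 0],
  ],
)

```text
time: 3.8
eef_pos: [0.5468, -0.2562, 0.0225]
ee_rot: [3.14, -0.002, -0.111]
force: [-3.6, -1.6, 11.9]
finger_gap: 0.0853
```

Run:
```python
from h import *
s=read_state();print(s['time'],s['eef_pos'],s['ee_rot'])
im=get_image('wrist');cv2.imwrite('pics/w2.png',im[:,:,::-1])
```

```text
3.8 [ 0.54676196 -0.25616468  0.02247979] [ 3.13998583e+00 -2.38234426e-03 -1.10760307e-01]
```

View pics/w2.png

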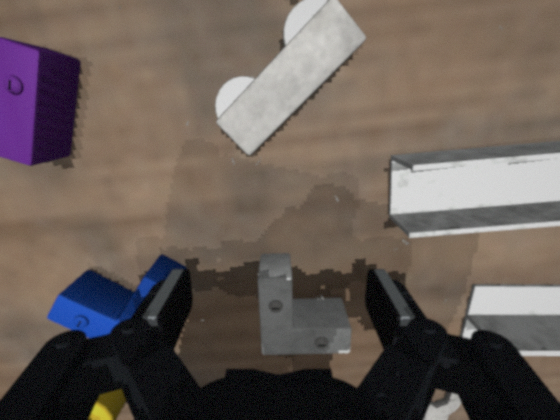

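The 12 N upward force suggests the open left finger is resting on the blue key. I'll back up, narrow the opening and look again.

send_rows(
  steps=[
    [0, 0, 2, 0, 0, 0, 0],
    [0, 0, 3, 0, 0, 0, 115],
    [0, 0, 2, 0, 0, 0, 115],
    [0, 0, 0, 0, 0, 0, 115],
    [0, 0, 0, 0, 0, 0, 115],
  ],
)

```text
time: 4.47
eef_pos: [0.5454, -0.2541, 0.0904]
ee_rot: [-3.141, 0.001, -0.109]
force: [0.3, 0.3, 0.3]
finger_gap: 0.0471
```

Run:
```python
from h import *
s=read_state();print(s['time'],s['eef_pos'],s['ee_rot'],s['force'])
im=get_image('wrist');cv2.imwrite('pics/w3.png',im[:,:,::-1])
```

```text
4.475 [ 0.54540663 -0.25413062  0.0904085 ] [-3.14131051e+00  8.57495608e-04 -1.09454292e-01] [0.27470335 0.33659531 0.31313163]
```

View pics/w3.png

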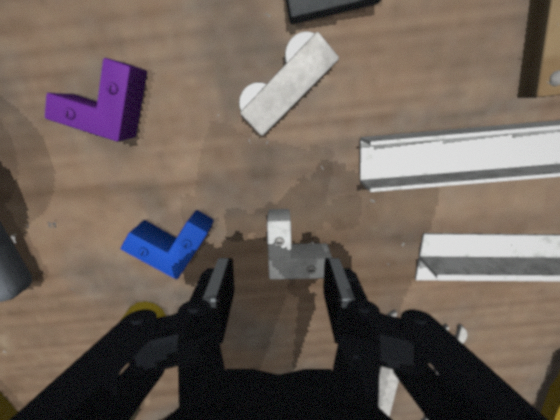

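send_rows(
  steps=[
    [0, 0, -3, 0, 0, 0, 115],
    [0, 0, -2, 0, 0, 0, 115],
    [0, 0, -1.5, 0, 0, 0, 115],
    [0, 0, -0.5, 0, 0, 0, 115],
    [0, 0, 0, 0, 0, 0, 115],
  ],
)

```text
time: 5.15
eef_pos: [0.5459, -0.2544, 0.0208]
ee_rot: [3.142, 0.0, -0.11]
force: [0.3, 0.3, 0.1]
finger_gap: 0.0467
```

Free of contact now. Grip and lift.

send_rows(
  steps=[
    [0, 0, 0, 0, 0, 0, 190],
    [0, 0, 0, 0, 0, 0, 255],
    [0, 0, 0, 0, 0, 0, 255],
    [0, 0, 0, 0, 0, 0, 255],
    [0, 0, 0, 0, 0, 0, 255],
    [0, 0, 0.5, 0, 0, 0, 255],
    [0, 0, 1.5, 0, 0, 0, 255],
    [0, 0, 4, 0, 0, 0, 255],
    [0, 0, 5, 0, 0, 0, 255],
    [0, 0, 5, 0, 0, 0, 255],
    [0, 0, 4, 0, 0, 0, 255],
    [0, 0, 0, 0, 0, 0, 255],
  ],
)

```text
time: 6.65
eef_pos: [0.5479, -0.2553, 0.2254]
ee_rot: [3.14, -0.007, -0.11]
force: [0.2, -0.1, -1.5]
finger_gap: 0.0151
```

Run:
```python
from fit import *
s=read_state();print(s['time'],s['eef_pos'],s['ee_rot'],s['force'])
p=camera_params('wrist')
im=get_image('wrist');cv2.imwrite('pics/w4.png',im[:,:,::-1])
t=get_image('top');q=camera_params('top');cv2.imwrite('pics/t4.png',t[:,:,::-1])
b=cv2.imread('pics/top0.png')[:,:,::-1]
# blue key shift between pictures
for nm,i in(('before',b),('after',t)):
    f=i.astype(int);m=(f[:,:,2]-f[:,:,0]>50)&(f[:,:,2]>90);m[:190]=0;m[235:]=0;m[:,:295]=0;m[:,325:]=0
    y,x=np.nonzero(m);print(nm,len(x),x.mean(),y.mean())
# expected hand geometry in wrist view
print(proj(p,[s['eef_pos']]))
```

```text
6.65 [ 0.54786049 -0.25527572  0.22540715] [ 3.13958012 -0.00734389 -0.10969695] [ 0.16841926 -0.14852611 -1.52797964]
before 160 311.2375 215.425
after 160 311.16875 215.44375
[[278.28605493 292.88447161]]
```

View pics/w4.png

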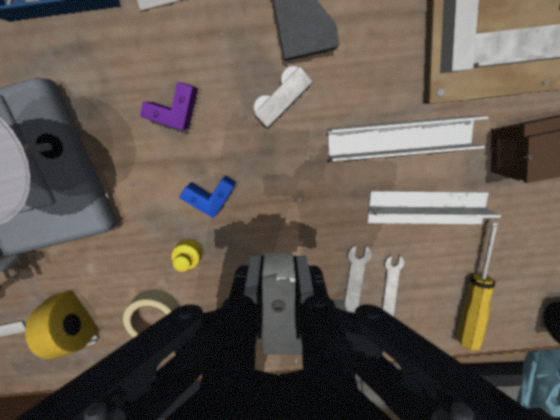

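send_rows(
  steps=[
    [0, 1, 2, 0, 0, 0, 255],
    [0, 3, 1.5, 0, 0, 0, 255],
    [0, 5, 0.5, 0, 0, 0, 255],
    [0, 5, 0, 0, 0, 0, 255],
    [0, 5, 0, 0, 0, 0, 255],
    [0, 5, 0, 0, 0, 0, 255],
    [0, 5, 0, 0, 0, 0, 255],
    [0, 5, 0, 0, 0, 0, 255],
    [0, 5, 0, 0, 0, 0, 255],
    [0, 5, 0, 0, 0, 0, 255],
    [0.4, 4, 0, 0, 0, 0, 255],
    [0, 1.7, 0, 0, 0, 0, 255],
    [0, 0, 0, 0, 0, 0, 255],
    [0, 0, 0, 0, 0, 0, 255],
    [0, 0, 0, 0, 0, 0, 255],
  ],
)

```text
time: 8.62
eef_pos: [0.5503, 0.2406, 0.261]
ee_rot: [3.141, -0.0, -0.112]
force: [0.4, 0.5, -0.1]
finger_gap: 0.0149
```

Run:
```python
from fit import *
s=read_state();print(s['time'],s['eef_pos'],s['ee_rot'],s['force'],s['finger_gap'])
p=camera_params('wrist')
im=get_image('wrist');cv2.imwrite('pics/w5.png',im[:,:,::-1])
for r in regions_of('key_in_dish','wrist'):
    a=r['rect'];c=[(a[0]+a[2])/2,(a[1]+a[3])/2];w=onplane(p,[c],.142)[0]
    print(round(r['confidence'],2),np.round(a),w.round(3))
    if np.hypot(w[0]-.611,w[1]-.239)<.03:
        f=fit([(p,r['region'])],w,.129);print(f.x,f.fun)
for r in mark_of('dish_floor','wrist')+mark_of('lever_ball','wrist'):
    print(r['confidence'],r['at'],onplane(p,[r['at'][::-1]],.129)[0])
```

```text
8.625 [0.55025968 0.24056498 0.26098241] [ 3.14059731e+00 -1.57217229e-04 -1.12183466e-01] [ 0.43738661  0.50276014 -0.14843171] 0.014903304854910659
0.91 [228.  90. 296. 173.] [0.616 0.246 0.142]
[ 0.61424394  0.23712347 -1.11171443] 0.05845429580227535
0.24 [396. 113. 431. 278.] [0.55  0.128 0.142]
0.59 [166.9, 284.7] [0.58383662 0.23138972 0.129     ]
0.96 [268.0, 412.2] [0.47377707 0.12123791 0.129     ]
```

View pics/w5.png

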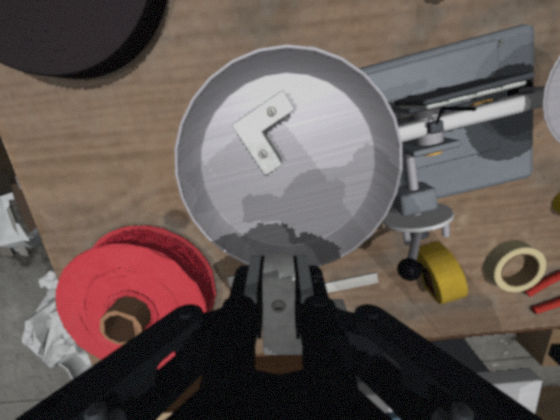

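Run:
```python
from h import *
p=camera_params('wrist')
P=[(176,155),(403,155),(288,46),(185,112),(380,85),(205,80),(398,195),(330,252),(190,205)]
w=onplane(p,P,.148)[:,:2];A=np.c_[2*w,np.ones(len(w))];s=np.linalg.lstsq(A,(w**2).sum(1),rcond=None)[0]
print(s[:2],np.sqrt(s[2]+s[:2]@s[:2]), np.linalg.norm(w-s[:2],axis=1).round(4))
# ball: pixel 411,269
print(onplane(p,[(411,269)],.129))
```

```text
[0.58791989 0.22871372] 0.08723921578127163 [0.0888 0.0879 0.084  0.088  0.0871 0.0876 0.0909 0.0831 0.0876]
[[0.47282935 0.12370493 0.129     ]]
```

send_rows(
  steps=[
    [0.4, 0.15, -1.5, 0, 0, 0, 255],
    [0, 0, -2.5, 0, 0, 0, 255],
    [0, 0, -2.5, 0, 0, 0, 255],
    [0, 0, -2, 0, 0, 0, 255],
    [0, 0, -1, 0, 0, 0, 255],
    [0, 0, -0.5, 0, 0, 0, 255],
    [0, 0, -0.2, 0, 0, 0, 255],
    [0, 0, 0, 0, 0, 0, 255],
    [0, 0, 0, 0, 0, 0, 255],
  ],
)

```text
time: 9.95
eef_pos: [0.5542, 0.2443, 0.1595]
ee_rot: [-3.141, -0.001, -0.11]
force: [-0.5, 0.4, -0.1]
finger_gap: 0.0149
```

Run:
```python
from fit import *
s=read_state();print(s['time'],s['eef_pos'],s['ee_rot'],s['force'],s['finger_gap'])
im=get_image('wrist');cv2.imwrite('pics/w6.png',im[:,:,::-1])
im=get_image('scene')[:,:,::-1];cv2.imwrite('pics/s6.png',cv2.resize(im[180:330,110:310],None,fx=3.5,fy=3.5,interpolation=2))
```

```text
9.95 [0.55418691 0.24426785 0.15945084] [-3.14109257e+00 -8.07165362e-04 -1.09581864e-01] [-0.51808879  0.44849973 -0.09383631] 0.014937102095219024
```

View pics/w6.png

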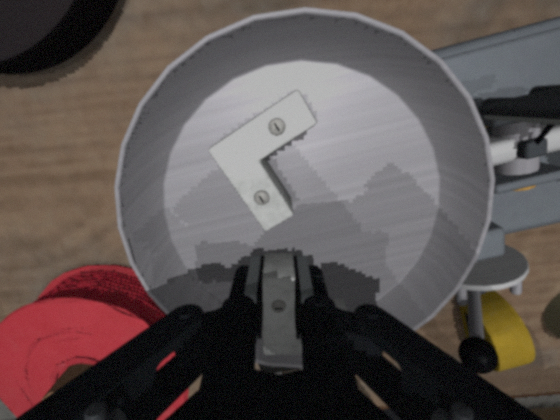

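View pics/s6.png

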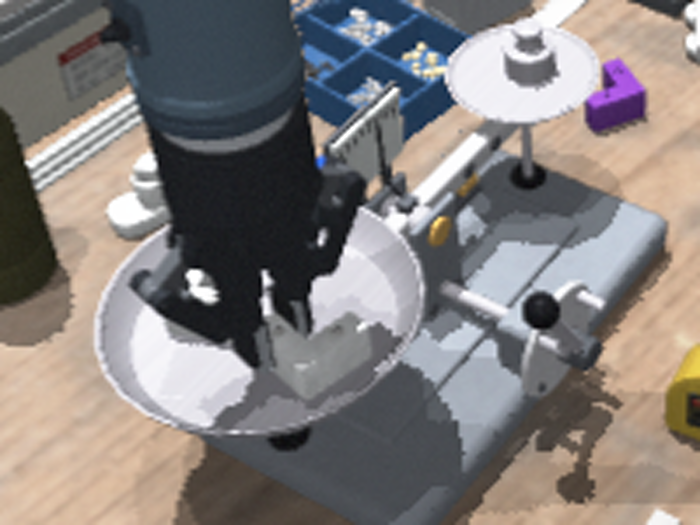

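Run:
```python
from h import *
p=camera_params('wrist')
def circ(P,z,R):
    w=onplane(p,P,z)[:,:2]
    from scipy.optimize import least_squares
    r=least_squares(lambda c:np.linalg.norm(w-c[:2],axis=1)-R,[.58,.229]);print(z,r.x,(r.fun*1000).round(1))
circ([(163,180),(440,180),(300,60),(200,105),(405,105),(430,240)],.129,.074)
circ([(117,180),(493,180),(303,9),(170,75),(440,75)],.148,.091)
print(onplane(p,[(478,352)],.129))
f=onplane(p,[(290,228),(266,208)],.129);print(f)
```

```text
0.129 [0.58236102 0.22917822] [ 0.   0.2  0.4 -0.1 -0.5  0.1]
0.148 [0.57841977 0.22972945] [-1.6 -0.9  2.9 -0.9 -1.9]
[[0.47564809 0.12454086 0.129     ]]
[[0.5740139  0.23564665 0.129     ]
 [0.58692034 0.2472833  0.129     ]]
```

send_rows(
  steps=[
    [0.2, 0, -0.2, 0, 0, 0, 255],
    [0, 0, -0.2, 0, 0, 0, 255],
    [0, 0, -0.2, 0, 0, 0, 255],
    [0, 0, -0.1, 0, 0, 0, 255],
    [0, 0, -0.1, 0, 0, 0, 255],
    [0, 0, 0, 0, 0, 0, 255],
  ],
)

```text
time: 10.8
eef_pos: [0.5558, 0.2442, 0.1509]
ee_rot: [3.142, 0.0, -0.109]
force: [-0.6, -0.1, -0.5]
finger_gap: 0.0149
```

send_rows(
  steps=[
    [0, 0, -0.05, 0, 0, 0, 255],
    [0, 0, -0.05, 0, 0, 0, 255],
    [0, 0, 0, 0, 0, 0, 255],
  ],
)

```text
time: 11.18
eef_pos: [0.5559, 0.2442, 0.15]
ee_rot: [-3.142, -0.0, -0.109]
force: [-0.4, 0.2, 1.5]
finger_gap: 0.0151
```

send_rows(
  steps=[
    [0, 0, -0.05, 0, 0, 0, 255],
    [0, 0, 0, 0, 0, 0, 255],
  ],
)

```text
time: 11.42
eef_pos: [0.5559, 0.2442, 0.1495]
ee_rot: [-3.142, -0.0, -0.109]
force: [-0.3, -0.3, 2.2]
finger_gap: 0.015
```

send_rows(
  steps=[
    [0, 0, 0, 0, 0, 0, 205],
    [0, 0, 0, 0, 0, 0, 195],
    [0, 0, 0, 0, 0, 0, 180],
    [0, 0, 0, 0, 0, 0, 168],
    [0, 0, 0, 0, 0, 0, 168],
    [0, 0, 0.3, 0, 0, 0, 168],
    [0, 0, 1, 0, 0, 0, 168],
    [0, 0, 2, 0, 0, 0, 168],
    [0, 0, 3, 0, 0, 0, 168],
    [0, 0, 4, 0, 0, 0, 168],
    [0, 0, 1, 0, 0, 0, 168],
    [0, 0, 0, 0, 0, 0, 168],
  ],
)

```text
time: 12.92
eef_pos: [0.5561, 0.2442, 0.2631]
ee_rot: [-3.141, -0.001, -0.109]
force: [0.6, -0.3, -0.9]
finger_gap: 0.029
```

Run:
```python
from fit import *
s=read_state();print(s['time'],s['eef_pos'],s['ee_rot'],s['force'],s['finger_gap'])
im=get_image('wrist');cv2.imwrite('pics/w7.png',im[:,:,::-1])
p=camera_params('wrist')
for r in mark_of('lever_ball','wrist'): print(r['confidence'],r['at'],onplane(p,[r['at'][::-1]],.129)[0])
```

```text
12.925 [0.55609123 0.24424461 0.26313224] [-3.14089282e+00 -1.24512627e-03 -1.09469581e-01] [ 0.55045795 -0.30706701 -0.94712805] 0.028956798671438536
0.88 [271.2, 410.9] [0.47530766 0.12516441 0.129     ]
```

View pics/w7.png

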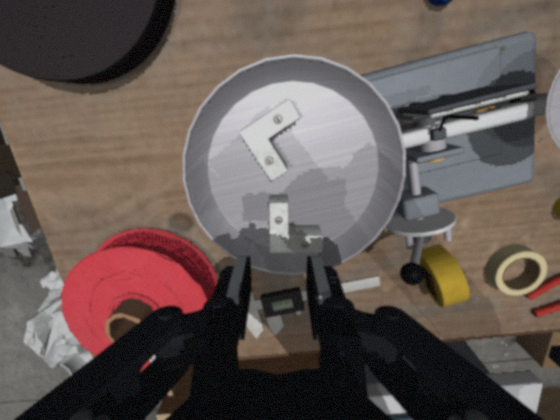

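send_rows(
  steps=[
    [-2, -2, 0, 0, 0, 3.9, 140],
    [-3, -4, 0, 0, 0, 3.9, 120],
    [-2.6, -4, 0, 0, 0, 3.9, 120],
    [-1, -2.2, -2, 0, 0, 3.8, 120],
    [0, 0, -2, 0, 0, 0, 120],
    [0, 0, 0, 0, 0, 0, 120],
    [0, 0, 0, 0, 0, 0, 120],
  ],
)

```text
time: 13.9
eef_pos: [0.4699, 0.1225, 0.2224]
ee_rot: [-3.141, 0.0, 0.162]
force: [0.0, -0.2, 0.5]
finger_gap: 0.0451
```

Run:
```python
from fit import *
s=read_state();print(s['time'],s['eef_pos'],s['ee_rot'],s['force'],s['finger_gap'])
p=camera_params('wrist')
im=get_image('wrist');cv2.imwrite('pics/w8.png',im[:,:,::-1])
for r in mark_of('lever_ball','wrist'): print(r['confidence'],r['at'],onplane(p,[r['at'][::-1]],.129)[0])
```

```text
13.9 [0.46991697 0.12254709 0.22243492] [-3.14139037e+00  4.47817424e-04  1.61574967e-01] [ 0.0422351  -0.23410847  0.53539889] 0.045130831393150786
0.88 [218.6, 275.9] [0.47183064 0.12442147 0.129     ]
```

View pics/w8.png

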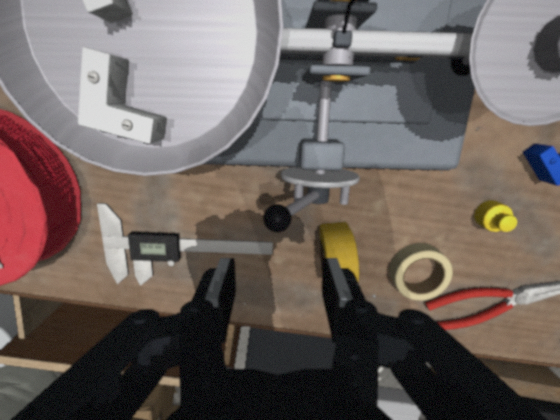

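send_rows(
  steps=[
    [0.2, 0.1, -2.5, 0, 0, 0, 120],
    [0, 0, -3, 0, 0, 0, 120],
    [0, 0, -2, 0, 0, 0, 120],
    [0, 0, -1, 0, 0, 0, 120],
    [0, 0, 0, 0, 0, 0, 120],
    [0, 0, 0, 0, 0, 0, 120],
  ],
)

```text
time: 14.75
eef_pos: [0.4725, 0.1234, 0.1382]
ee_rot: [-3.141, -0.001, 0.161]
force: [0.2, -0.6, -0.3]
finger_gap: 0.0452
```

Run:
```python
from fit import *
s=read_state();print(s['time'],s['eef_pos'],s['ee_rot'],s['force'],s['finger_gap'])
im=get_image('wrist');cv2.imwrite('pics/w9.png',im[:,:,::-1])
im=get_image('scene')[:,:,::-1];cv2.imwrite('pics/s9.png',cv2.resize(im[180:330,170:370],None,fx=3.5,fy=3.5,interpolation=2))
```

```text
14.75 [0.47252755 0.12343073 0.13822632] [-3.14138261e+00 -1.47991263e-03  1.61122088e-01] [ 0.20650507 -0.56608967 -0.31438714] 0.04517448752970143
```

View pics/w9.png

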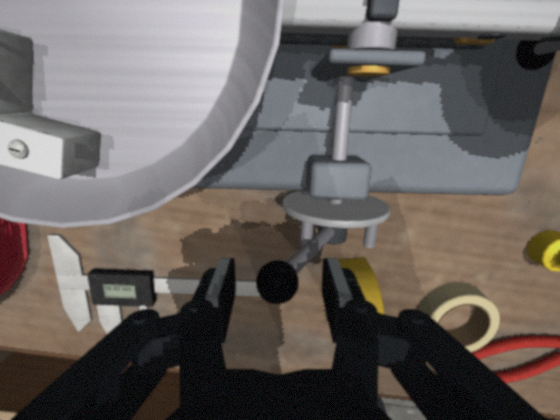

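View pics/s9.png

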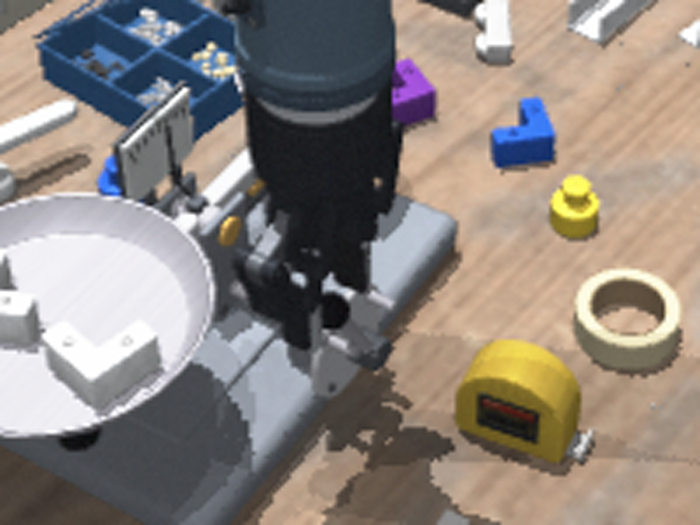

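send_rows(
  steps=[
    [0, 0, 0, 0, 0, 0, 160],
    [0, 0, 0, 0, 0, 0, 160],
    [0.04, -0.2, 0, 0, 0, 0, 160],
    [0.04, -0.2, 0.05, 0, 0, 0, 160],
    [0.07, -0.4, 0.2, 0, 0, 0, 160],
    [0.07, -0.4, 0.2, 0, 0, 0, 160],
    [0.07, -0.4, 0.15, 0, 0, 0, 160],
    [0.07, -0.4, 0.12, 0, 0, 0, 160],
    [0.07, -0.4, 0.1, 0, 0, 0, 160],
    [0.07, -0.4, 0.1, 0, 0, 0, 160],
    [0.07, -0.4, 0.05, 0, 0, 0, 160],
    [0.07, -0.4, 0.05, 0, 0, 0, 160],
    [0.07, -0.4, 0, 0, 0, 0, 160],
    [0.07, -0.4, 0, 0, 0, 0, 160],
  ],
)

```text
time: 16.6
eef_pos: [0.4796, 0.0787, 0.1475]
ee_rot: [3.141, 0.0, 0.161]
force: [0.2, 2.8, 1.9]
finger_gap: 0.0315
```

Run:
```python
from fit import *
s=read_state();print(s['time'],s['eef_pos'],s['ee_rot'],s['force'],s['finger_gap'])
im=get_image('wrist');cv2.imwrite('pics/w10.png',im[:,:,::-1])
```

```text
16.6 [0.47958558 0.07871767 0.1474988 ] [3.14143810e+00 3.44359496e-04 1.60967749e-01] [0.24968527 2.78459624 1.85737893] 0.03152806795386834
```

View pics/w10.png

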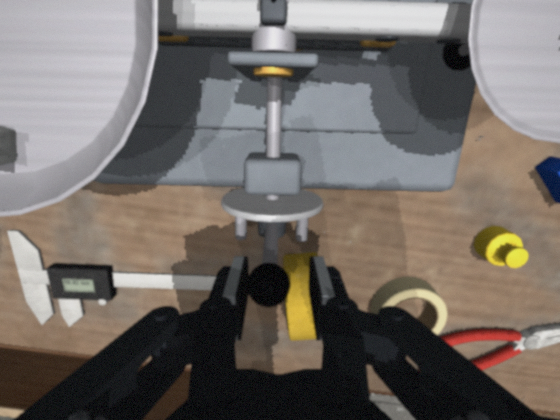

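send_rows(
  steps=[
    [0.07, -0.4, 0, 0, 0, 0, 160],
    [0.07, -0.4, 0, 0, 0, 0, 160],
    [0.07, -0.4, -0.05, 0, 0, 0, 160],
    [0.07, -0.4, -0.05, 0, 0, 0, 160],
    [0.07, -0.4, -0.1, 0, 0, 0, 160],
    [0.07, -0.4, -0.1, 0, 0, 0, 160],
    [0.07, -0.4, -0.15, 0, 0, 0, 160],
    [0.07, -0.4, -0.2, 0, 0, 0, 160],
    [0.07, -0.4, -0.2, 0, 0, 0, 160],
    [0, 0, 0, 0, 0, 0, 160],
  ],
)

```text
time: 17.9
eef_pos: [0.4859, 0.0424, 0.1388]
ee_rot: [3.141, 0.0, 0.16]
force: [-0.6, 0.1, 0.1]
finger_gap: 0.0317
```

send_rows(
  steps=[
    [0.03, -0.2, -0.1, 0, 0, 0, 160],
    [0.03, -0.2, 0, 0, 0, 0, 160],
    [0, 0, 0, 0, 0, 0, 160],
  ],
)

```text
time: 18.27
eef_pos: [0.4864, 0.0392, 0.1379]
ee_rot: [-3.141, 0.0, 0.161]
force: [-0.2, 2.6, -1.7]
finger_gap: 0.0319
```

send_rows(
  steps=[
    [0.02, -0.1, 0, 0, 0, 0, 160],
    [0.02, -0.1, 0, 0, 0, 0, 160],
    [0, 0, 0, 0, 0, 0, 160],
  ],
)

```text
time: 18.65
eef_pos: [0.4865, 0.0384, 0.1379]
ee_rot: [-3.14, 0.001, 0.162]
force: [-1.1, 5.6, -2.4]
finger_gap: 0.0318
```

Run:
```python
from fit import *
s=read_state();print(s['time'],s['eef_pos'],s['force'],s['finger_gap'])
im=get_image('wrist');cv2.imwrite('pics/w11.png',im[:,:,::-1])
im=get_image('scene')[:,:,::-1];cv2.imwrite('pics/s11.png',cv2.resize(im[150:330,120:320],None,fx=3.2,fy=3.2,interpolation=2))
```

```text
18.65 [0.48651855 0.03837156 0.13792201] [-1.07844662  5.63419313 -2.3952698 ] 0.03178052255422497
```

View pics/w11.png

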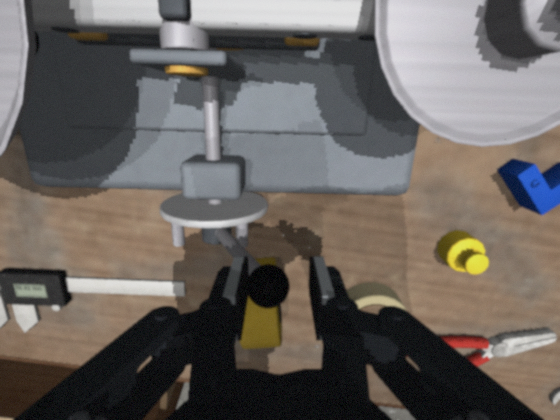

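View pics/s11.png

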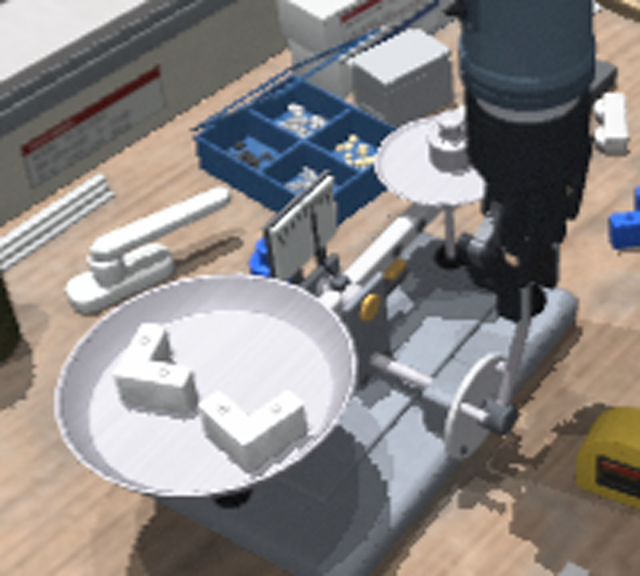

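send_rows(
  steps=[
    [0.02, -0.1, 0, 0, 0, 0, 160],
    [0.02, -0.1, 0, 0, 0, 0, 160],
    [0, 0, 0, 0, 0, 0, 160],
  ],
)

```text
time: 19.12
eef_pos: [0.4866, 0.0381, 0.1379]
ee_rot: [-3.138, 0.001, 0.163]
force: [-1.4, 9.7, -3.9]
finger_gap: 0.0316
```

At the stop: 9.7 N with no further travel. I'll back off so the fingers clear the ball and let the beam settle.

send_rows(
  steps=[
    [-0.06, 0.35, 0, 0, 0, 0, 160],
    [-0.06, 0.35, 0, 0, 0, 0, 160],
    [0, 0, 0, 0, 0, 0, 160],
    [0, 0, 0, 0, 0, 0, 160],
    [0, 0, 0, 0, 0, 0, 160],
    [0, 0, 0, 0, 0, 0, 160],
    [0, 0, 0, 0, 0, 0, 160],
    [0, 0, 0, 0, 0, 0, 160],
    [0, 0, 0, 0, 0, 0, 160],
    [0, 0, 0, 0, 0, 0, 160],
    [0, 0, 0, 0, 0, 0, 160],
    [0, 0, 0, 0, 0, 0, 160],
    [0, 0, 0, 0, 0, 0, 160],
    [0, 0, 0, 0, 0, 0, 160],
    [0, 0, 0, 0, 0, 0, 160],
    [0, 0, 0, 0, 0, 0, 160],
    [0, 0, 0, 0, 0, 0, 160],
    [0, 0, 0, 0, 0, 0, 160],
  ],
)

```text
time: 21.38
eef_pos: [0.4862, 0.0422, 0.1381]
ee_rot: [3.142, -0.0, 0.161]
force: [0.2, 0.5, -0.4]
finger_gap: 0.0314
```

Run:
```python
from fit import *
s=read_state();print(s['time'],s['eef_pos'],s['force'],s['finger_gap'])
im=get_image('scene')[:,:,::-1];cv2.imwrite('pics/s12.png',cv2.resize(im[150:330,120:320],None,fx=3.2,fy=3.2,interpolation=2))
im=get_image('wrist');cv2.imwrite('pics/w12.png',im[:,:,::-1])
```

```text
21.375 [0.48617488 0.04215325 0.13811764] [ 0.18518516  0.5141448  -0.40156747] 0.03135453246791832
```

View pics/s12.png

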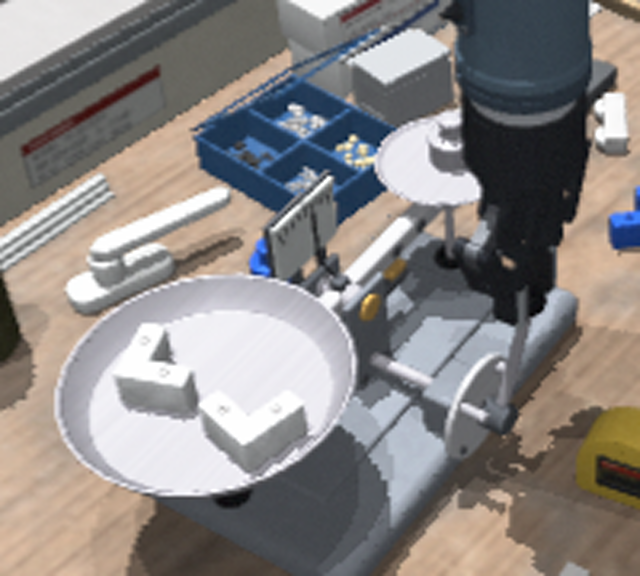

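View pics/w12.png

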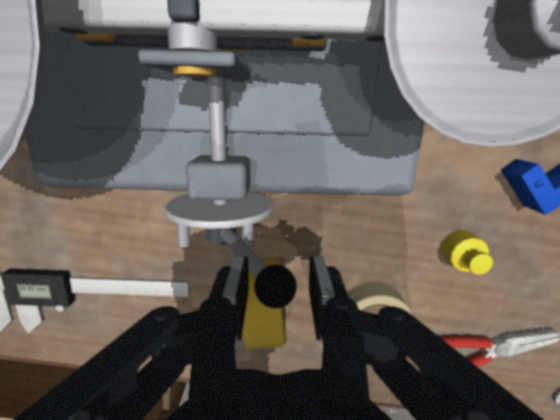

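Run:
```python
from fit import *
p=camera_params('wrist'); a=onplane(p,[(275,286)],.129)[0]; print(a)
# same measurement style at start (w9) gave pixel (277,283) with TCP .4725,.1234
d=a[:2]-np.array([.472,.1237]); y=np.array([-np.sin(.162),np.cos(.162)]); print(d@y)
im1=get_image('scene'); 
b=cv2.imread('pics/scene0.png')[:,:,::-1]
o=np.hstack([cv2.resize(x[195:250,190:250][:,:,::-1],None,fx=6.5,fy=6.5,interpolation=2) for x in(b,im1)])
cv2.imwrite('pics/cmp.png',o)
for l in('dish_floor','check_weight'): print(l,[(m['confidence'],m['at']) for m in mark_of(l,'scene')[:3]])
```

```text
[0.48377607 0.04305483 0.129     ]
-0.0814886425838098
dish_floor [(0.58, [276.4, 184.0])]
check_weight [(0.65, [242.1, 332.9]), (0.63, [197.5, 260.8]), (0.38, [233.7, 204.8])]
```

View pics/cmp.png

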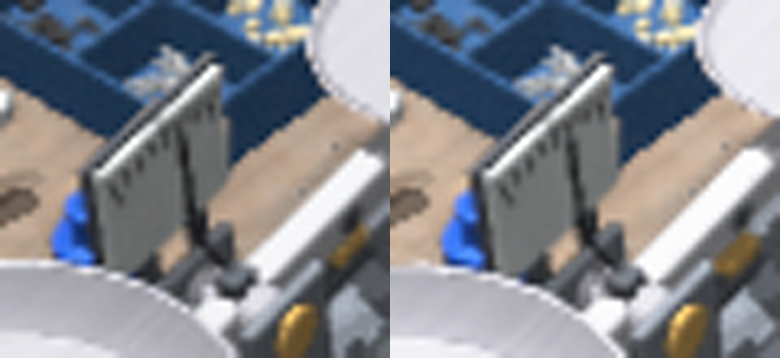

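Ball moved 81.5 mm, so q = 1. The pointer sits mid-scale, with the beam between its stops and still. I'll wait one more second, then bring the lever back.

send_rows(
  steps=[
    [0, 0, 0, 0, 0, 0, 160],
    [0, 0, 0, 0, 0, 0, 160],
    [0, 0, 0, 0, 0, 0, 160],
    [0, 0, 0, 0, 0, 0, 160],
    [0, 0, 0, 0, 0, 0, 160],
    [0, 0, 0, 0, 0, 0, 160],
    [-0.04, 0.25, 0, 0, 0, 0, 160],
    [-0.04, 0.25, 0.05, 0, 0, 0, 160],
    [-0.07, 0.4, 0.2, 0, 0, 0, 160],
    [-0.07, 0.4, 0.2, 0, 0, 0, 160],
    [-0.07, 0.4, 0.15, 0, 0, 0, 160],
    [-0.07, 0.4, 0.12, 0, 0, 0, 160],
    [-0.07, 0.4, 0.1, 0, 0, 0, 160],
    [-0.07, 0.4, 0.1, 0, 0, 0, 160],
    [-0.07, 0.4, 0.05, 0, 0, 0, 160],
    [-0.07, 0.4, 0.05, 0, 0, 0, 160],
    [-0.07, 0.4, 0, 0, 0, 0, 160],
    [-0.07, 0.4, 0, 0, 0, 0, 160],
  ],
)

```text
time: 23.88
eef_pos: [0.4782, 0.0875, 0.1482]
ee_rot: [-3.141, 0.0, 0.161]
force: [0.5, -2.8, 1.8]
finger_gap: 0.0316
```

send_rows(
  steps=[
    [-0.07, 0.4, 0, 0, 0, 0, 160],
    [-0.07, 0.4, 0, 0, 0, 0, 160],
    [-0.07, 0.4, -0.05, 0, 0, 0, 160],
    [-0.07, 0.4, -0.05, 0, 0, 0, 160],
    [-0.07, 0.4, -0.1, 0, 0, 0, 160],
    [-0.07, 0.4, -0.1, 0, 0, 0, 160],
    [-0.07, 0.4, -0.15, 0, 0, 0, 160],
    [-0.07, 0.4, -0.2, 0, 0, 0, 160],
    [-0.03, 0.2, -0.1, 0, 0, 0, 160],
    [0, 0, 0, 0, 0, 0, 160],
  ],
)

```text
time: 25.12
eef_pos: [0.4722, 0.1215, 0.1406]
ee_rot: [-3.141, 0.0, 0.161]
force: [-0.3, -0.5, 0.2]
finger_gap: 0.0318
```

send_rows(
  steps=[
    [-0.03, 0.2, -0.1, 0, 0, 0, 160],
    [-0.03, 0.2, -0.1, 0, 0, 0, 160],
    [-0.03, 0.2, 0, 0, 0, 0, 160],
    [0, 0.1, 0, 0, 0, 0, 160],
    [0, 0, 0, 0, 0, 0, 160],
  ],
)

```text
time: 25.75
eef_pos: [0.4713, 0.128, 0.1386]
ee_rot: [3.141, 0.001, 0.161]
force: [-0.1, -2.1, -1.5]
finger_gap: 0.032
```

send_rows(
  steps=[
    [-0.02, 0.1, 0, 0, 0, 0, 160],
    [-0.02, 0.1, 0, 0, 0, 0, 160],
    [0, 0, 0, 0, 0, 0, 160],
  ],
)

```text
time: 26.12
eef_pos: [0.4711, 0.1294, 0.1387]
ee_rot: [3.141, 0.001, 0.16]
force: [0.6, -5.4, -3.3]
finger_gap: 0.0319
```

send_rows(
  steps=[
    [-0.02, 0.1, 0, 0, 0, 0, 160],
    [-0.02, 0.1, 0, 0, 0, 0, 160],
    [0, 0, 0, 0, 0, 0, 160],
  ],
)

```text
time: 26.5
eef_pos: [0.471, 0.1298, 0.1386]
ee_rot: [3.139, 0.001, 0.159]
force: [1.4, -10.1, -2.8]
finger_gap: 0.0317
```

Hard stop again. I'll back off, open and withdraw straight up.

send_rows(
  steps=[
    [0.05, -0.35, 0, 0, 0, 0, 160],
    [0.05, -0.4, 0, 0, 0, 0, 140],
    [0, 0, 0, 0, 0, 0, 125],
    [0, 0, 0, 0, 0, 0, 125],
    [0, 0, 0.5, 0, 0, 0, 125],
    [0, 0, 1.5, 0, 0, 0, 125],
    [0, 0, 3, 0, 0, 0, 125],
    [0, 0, 4, 0, 0, 0, 125],
    [-0.5, 0, 2, 0, 0, 0, 125],
    [0, 0, 0, 0, 0, 0, 125],
    [0, 0, 0, 0, 0, 0, 125],
  ],
)

```text
time: 27.88
eef_pos: [0.4665, 0.1245, 0.2485]
ee_rot: [3.141, 0.0, 0.161]
force: [-0.8, -0.1, 0.4]
finger_gap: 0.0434
```

Run:
```python
from fit import *
s=read_state();print(s['time'],s['eef_pos'],s['force'],s['finger_gap'])
p=camera_params('wrist');im=get_image('wrist');cv2.imwrite('pics/w13.png',im[:,:,::-1])
for r in mark_of('lever_ball','wrist'):
    a=onplane(p,[r['at'][::-1]],.129)[0]; print(r['confidence'],r['at'],a)
im=get_image('scene')[:,:,::-1];cv2.imwrite('pics/s13.png',cv2.resize(im[140:330,110:370],None,fx=3,fy=3,interpolation=2))
im=get_image('top')[:,:,::-1];cv2.imwrite('pics/t13.png',cv2.resize(im[130:290,100:380],None,fx=2.8,fy=2.8,interpolation=2))
```

```text
27.875 [0.46649617 0.12452152 0.2485419 ] [-0.76500961 -0.0845717   0.41046523] 0.04342457332825427
0.74 [203.5, 281.0] [0.47259984 0.12289934 0.129     ]
```

View pics/w13.png

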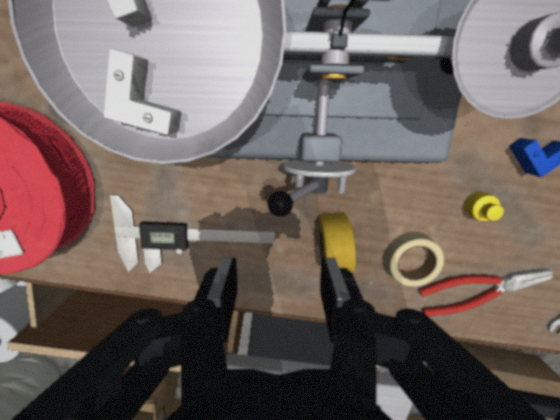

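View pics/s13.png

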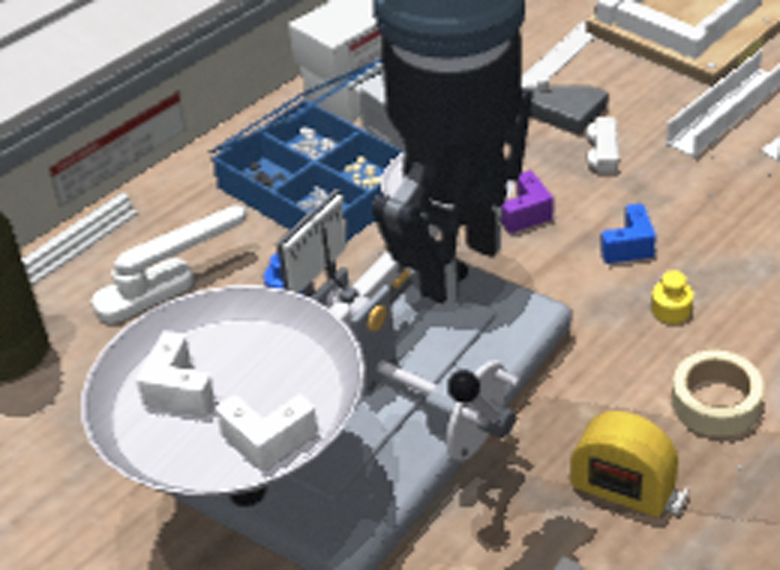

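View pics/t13.png

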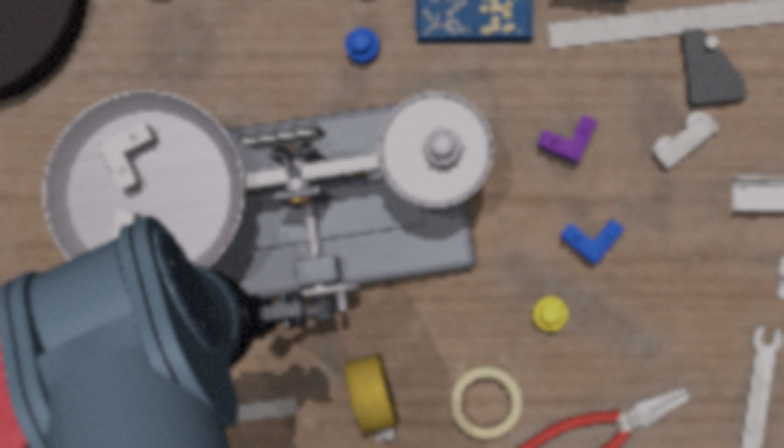

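The ball is back at its starting position, both keys are in the dish, the weight is on its plate and the neighbouring items haven't moved.

```bash
python3 -c "
from station import *
print(sign_off())"
```

```text
the job is handed in; nothing more can be done
None
```

The job is done and handed in at about 28 s, and the pair checked out by weight. With the beam locked, I set the loose key down in the lever-side half of the dish at about 2 N of contact. I then eased the lever to its far stop, left the beam free for several seconds, and eased the lever back to its locked stop.

**Checks:**
- **Lever over:** the ball moved 81.5 mm, matching the full swing of 1.00 rad, and reached a firm stop at about 10 N.
- **Weight reading:** with the beam free and at rest, the pointer stood near the middle of the index plate, between the stops.
- **Lever back:** it met a firm stop again at about 10 N, and the ball is within about 1 mm of where it started.
- **Final pictures:** both keys lie flat in the dish, the check weight is on its plate, and the gripper is clear of everything. No bystander visible in the pictures looks moved.

**One thing went wrong:** on the first descent there was about 12 N of upward force, most likely the open finger resting on the blue look-alike key. I lifted, narrowed the jaws and went down again without contact. The blue key's position in the top picture changed by less than 0.1 pixel.

**One disagreement:** my dish-centre estimates differed by up to about 12 mm in x between pictures. I fitted the floor circle close up before lowering the key and used that position.

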